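# Level the pipe cradle with a wedge and clip the pipe in

## Task

Level the marking-out cradle by pushing the taller of the two wooden wedges, thin end first, under its drooping free edge until the board sits level and the wedge alone holds it there. Then take the short steel pipe from its V rest and press it down into the cradle's two spring clips until it snaps fully home in both, with the cradle still level. Leave the low wedge and the other tools and parts on the bench where they are.

Things in the scene. Friction and masses are not known exactly. Their poses are not given: they have to be found in the camera images.
- cradle (a joint): tilt of the marking-out cradle, rad: 0 level, negative when its free edge droops (starts at its lower stop, -0.07: edge 14 mm too low), positive when the free edge is too high (stop 0.12). It is a 200 x 200 x 14 mm plywood board, 0.8 kg with clips, hinged along one edge to a dark steel foot fixed to the bench; only its weight holds it down. Two spring clips and a green spirit vial stand on it.
- free_edge (a point): middle of the lower edge of the cradle's free side, on the board's underside; 26 mm above the bench when level. y points out of the cradle, from hinge to free edge; x runs along the edge (100 mm to both sides); z is the board's upward normal. The space under the edge is open except for one rubber leg, 16 mm wide and 14 mm long, on the centre line 15 mm in from the edge.
- pipe_seat (a point): where the pipe's centre lies when fully home: 30 mm above the board's upper face, mid-board (100 mm from the free edge), 70 mm above the bench when level. Axes as for free_edge; the pipe lies along y. The two clips stand 55 mm to either side along y, each 20 mm long, with a rubber saddle under the pipe. Between them (about 85 mm) the space beside and 12 mm below the pipe is free.
- clip_lips (a point): mid-way between the clips' lips, 14 mm above pipe_seat, same axes. Each clip is a pair of hinged steel spring fingers, lips 25 mm apart; above them flared guides open to about 58 mm at 19 mm above this point. A pipe laid in the guides rests with its centre some 14 mm above this point and goes home with a push of about 8 to 15 N straight down, whereupon the lips close over it.
- wedge_tall: the taller wooden wedge, 140 long x 50 wide mm, 4 mm thick at the nose, 35 mm at the heel, straight slope: 26 mm thick 99 mm behind its nose. About 0.12 kg. Origin on the underside at its middle (70 mm from both ends), x axis towards the thin nose, z up. Lies flat on the bench before the free edge, nose roughly towards it. Friction keeps it where it is left.
- pipe: short dark steel pipe, 36 mm outside diameter, 170 mm long, about 0.25 kg. Origin at its centre, x axis along the pipe (both ends alike). It starts level on a fixed V rest with its centre 40 mm above the bench, free to be lifted straight up.
- rest: pale wooden V rest, fixed to the bench, under the pipe. Origin at the centre of its foot, x axis along the pipe. Its two V pieces are 14 mm thick, 38 mm high, 50 mm to either side of its middle; between them is only a 60 mm wide base, 8 mm high.
- wedge_low: the low wooden wedge, 140 x 50 mm, 4 to 18 mm thick, too low for the job; lies beside the tall one, either way round; same axes. Leave it alone.
- collar1: split sheet-steel collar standing on the bench, 64 mm diameter, 60 mm high, origin at the centre of its foot; leave alone
- collar2: another such split collar; leave alone
- collar3: another such split collar; leave alone
- hammer: hammer lying on the bench; leave alone
- snips: tin snips with red handles, 210 mm long, lying on the bench; leave alone
- dividers: steel dividers, 150 mm long, lying near the robot; leave alone
- folding_rule: closed yellow folding rule, 160 x 30 x 14 mm, lying on the bench; leave alone
Things that resemble listed ones, but are neither listed nor needed, are in the scene too. Of the things that look like the pipe, the larger one is meant. What is shaped like the wedge_tall but pink is not meant.

How it is judged:
On the way, in this order (a step that is already met when the one before it is completed fails the run):
1. the cradle sits level (within 0.014 rad) with the tall wedge under its free edge (value of joint cradle between -0.014 and 0.014 rad and velocity of joint cradle between -0.02 and 0.02 rad/s and y of wedge_tall in the frame of pipe_seat between 0.03 and 0.115 m and x of wedge_tall in the frame of pipe_seat between -0.1 and 0.1 m), for 0.2 s.
2. the pipe is pressed fully home in both clips (z of pipe in the frame of pipe_seat between -0.006 and 0.005 m and x of pipe in the frame of pipe_seat between -0.006 and 0.006 m and y of pipe in the frame of pipe_seat between -0.022 and 0.022 m and angle between the x axis of pipe and the y axis of pipe_seat, either way round below 0.1 rad), for 0.2 s.
At the end, for the whole second after the job is handed in: The cradle rests level within 0.014 rad (0.8 degrees) on the tall wedge under its free edge; the pipe is home in both clips: centre within 5 mm of its seat in height, 6 mm sideways, 22 mm lengthways, in line within 0.1 rad; all at rest (all of step 1 and all of step 2 and linear speed of each of pipe, wedge_tall below 0.02 m/s); the robot touches nothing.
It fails at once if the low wedge or another bystander is shifted by more than 40 mm (distance of any of wedge_low, collar1, collar2, collar3, hammer, snips, dividers, folding_rule from where it was at the start of the episode above 0.04 m).
It also fails if it takes over 51 s, if anything falls off the work surface, if the arm or the gripper's body presses on something with over 40 N, if the wrist force passes 120 N, or if a joint passes its speed limit or range.

## Robot

A 7-joint arm with a two-finger parallel gripper is mounted at the origin on the work surface. World frame = base frame: x ahead of the robot, y to its left, z up, the work surface at z = 0. Lengths are in m, angles in rad, forces in N, time in s.
With the tool pointing down it reaches from about 0.4 to 0.85 m from the base axis. Payload 6.9 kg.
Tool frame: the origin (TCP) lies at the very end of the fingers, on their centre line; the grasp point (between the pads) lies 19 mm behind it (manip.tcp_to_grasp is the distance from the TCP to the grasp point, in m); z points along the fingers, y is the direction in which the jaws open and shut (so a half turn about z gives the same grasp; the last joint's range is limited). The gripper opens to 85 mm and grips with 20 to 120 N. Pads are 22 mm wide; open, the fingers measure 114 mm over their backs; the gripper's body (76 mm by 85 mm) begins 54 mm behind the grasp point. The pads swing forward as they close: fully open they stand 13 mm farther back than shut.
Start: joints at [-1.222, 0.507, -0.238, 1.5, 0.126, 1.149, -0.155], TCP at [0.15, 0.607, 0.231] pointing down, gripper open.
Joint ranges: [-3.08, 3.08], [-0.24, 2.05], [-1.43, 1.35], [0, 2.5], [-1.52, 4.66], [0.17, 1.96], [-2.89, 2.89]. Speed limits (rad/s): [2.39, 2.39, 3.14, 3.14, 3.14, 3.14, 3.14].

## Interface

Orientations are given as a unit quaternion [w, x, y, z].
In Python, from plant import telemetry, imaging, ticket, manip gives the robot as it stands.
- The arm moves only by the shell command python3 -m handwheel 'ROWS' [OPENING] [FORCE]. ROWS is JSON, a list of rows, each an object of numbers: "tx", "ty", "tz": the shift along the world's x, y, z normalised to -1 to 1, where 1 is 0.06 m; "turn": the turn about the world's z normalised to -1 to 1, where 1 is 5 degrees. A call has 1 to 10 rows; each row shifts and turns the commanded pose from where the row before left it; what a row does not reach is not made up. A row lasts 1/8 s, in which the tool goes at most 62.5 mm and 10.7 degrees, less where a joint would pass 70% of its speed; a pose out of reach is approached as far as the arm can. A call with a number of a shift or a turn outside -1 to 1 is refused whole. A call with a gripper value outside its range is refused whole. OPENING is the closure, from -1 (fully open) to 1 (shut), so that 0 is half open, set as the call begins (- or left out, the last holds). The fingers move at their own pace and stop on an object; FORCE is the grip in N (left out, the last holds). Time passes only in rows, so rows that do not move let the fingers close. It gives the time, the measured TCP pose, the force and the opening at its end, in the units of the state.
- telemetry.state(): the state, without advancing time (a new reading comes with each control period).
- imaging.capture(name): name is "scene" or "top" or "wrist"; returns the picture (384x512x3 uint8, red, green, blue); there is no depth.
- imaging.get_calibration(name): a dict with "vertical_fov" (degrees; the focal length in pixels is half the picture's height over the tangent of half this angle, whatever the lens; pixels are square), "cx", "cy" (the principal point, pixels), "extrinsics" (4x4, takes a point from camera to world coordinates); the wrist camera has in their place "hand_eye" (4x4, takes a point from camera to tool coordinates, whose origin is the TCP and whose axes are the flange's). Camera axes: x right, y up, looking along -z (the intrinsics and any distortion apply to the point x, -y, -z); pixel columns grow to the right and rows downward; lengths in m; the calibration is good to about 2 mm. A picture is of the moment at which its call begins: read the wrist's pose just before it. get_calibration takes no time and is no camera call.
- ticket.finish_job(): hands the job in, once; it reports no verdict.
The state is a dict: "time": time; "q": joint angles; "qvel": joint speeds; "effort": joint torques, N m; "tool_pos": TCP position; "ee_rot": TCP orientation; "wrist_force": force on the tool from outside, world axes, zero at the start; "torque": the same for the moment, N m; "gripper_width": finger opening in m.
Only numpy, scipy, OpenCV 4.12 (cv2) and the standard library are available. Lean on these libraries where they do the work, as an engineer would, in place of code of your own. Each camera call takes 0.05 s, during which the arm holds its last target.

## Working session

There is one attempt and no reset: what is moved stays moved. The work goes in short steps, Python scripts to look and compute and a shell command to move; the robot and the scene stay as the last step left them, time stands still between calls to the robot, and variables do not carry over. Pictures are saved under pics/ and viewed, and the job is handed in when it is done.

```bash
ls; mkdir -p pics; python3 - <<'E'
from plant import telemetry, imaging, ticket, manip
import cv2
s=telemetry.state();print({k:s[k] for k in s})
print([x for x in dir(manip) if x[0]!='_'], manip.tcp_to_grasp)
for n in ("scene","top","wrist"):
    im=imaging.capture(n);cv2.imwrite(f"pics/{n}0.png",im[:,:,::-1])
    print(n,imaging.get_calibration(n))
E
```

```text
pics
{'time': 0.0, 'q': array([-1.22250472,  0.50833133, -0.23753461,  1.50115338,  0.12569211,
        1.14886531, -0.15479455]), 'qvel': array([-0.00139644,  0.00080819,  0.00106831, -0.00142497,  0.00235624,
       -0.00150808, -0.0005956 ]), 'effort': array([ 7.30780484e-04, -6.20598578e+01, -2.18625538e+00, -2.49646586e+01,
        1.28066269e-02,  1.20448752e-02, -8.11524757e-06]), 'tool_pos': array([0.15020417, 0.60616546, 0.23042695]), 'ee_rot': array([-9.74955538e-05,  1.21082696e-01,  9.92642030e-01, -8.78848088e-04]), 'wrist_force': array([ 0.02302283, -0.27968879, -0.07505911]), 'torque': array([-0.02996764,  0.05994906,  0.06576438]), 'gripper_width': 0.08549284145838605}
['PlanningError', 'tcp_to_grasp'] 0.0187
scene {'vertical_fov': 56.09196459830565, 'cx': 259.80979476466933, 'cy': 189.09997724883672, 'extrinsics': array([[-0.53314024, -0.51909321,  0.66805967,  1.26615218],
       [ 0.8459012 , -0.31345748,  0.43150385,  0.53290734],
       [-0.01458242,  0.79516454,  0.60621836,  0.75999509],
       [ 0.        ,  0.        ,  0.        ,  1.        ]])}
top {'verti
[... 181 characters left out ...]
    [-9.99999036e-01, -4.56270329e-04, -1.31130487e-03,
         6.42388067e-02],
       [-1.36683771e-03,  1.57648164e-01,  9.87494399e-01,
         1.23491788e+00],
       [ 0.00000000e+00,  0.00000000e+00,  0.00000000e+00,
         1.00000000e+00]])}
wrist {'vertical_fov': 69.78357154484142, 'cx': 258.5681226465571, 'cy': 191.16385490870695, 'hand_eye': array([[-1.57539666e-03,  9.47950144e-01,  3.18414891e-01,
         8.26642302e-02],
       [ 9.99998692e-01,  1.37657633e-03,  8.49422799e-04,
         5.34786814e-04],
       [ 3.66888062e-04,  3.18415813e-01, -9.47951072e-01,
        -1.42621726e-01],
       [ 0.00000000e+00,  0.00000000e+00,  0.00000000e+00,
         1.00000000e+00]])}
```

View pics/top0.png

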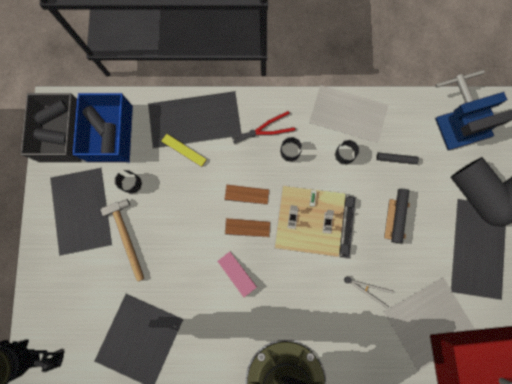

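View pics/scene0.png

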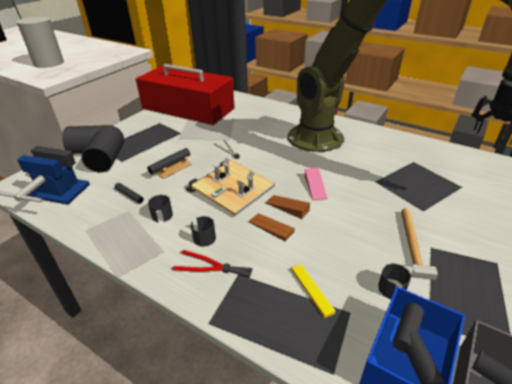

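View pics/wrist0.png

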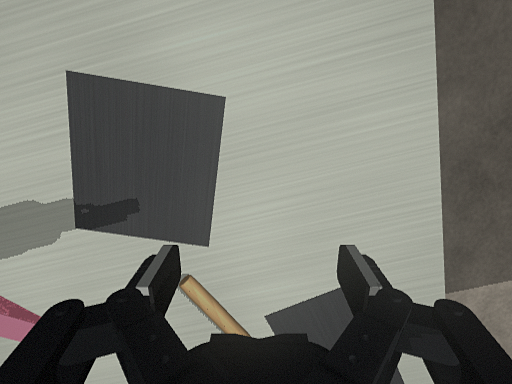

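```bash
python3 - <<'E'
import cv2,numpy as np
a=cv2.imread('pics/top0.png')[160:280,210:430];b=cv2.imread('pics/scene0.png')[130:260,130:330]
cv2.imwrite('pics/topz.png',cv2.resize(a,None,fx=3.6,fy=3.6,interpolation=cv2.INTER_CUBIC))
cv2.imwrite('pics/scz.png',cv2.resize(b,None,fx=4,fy=4,interpolation=cv2.INTER_CUBIC))
E
```

```text
(no output)
```

View pics/topz.png

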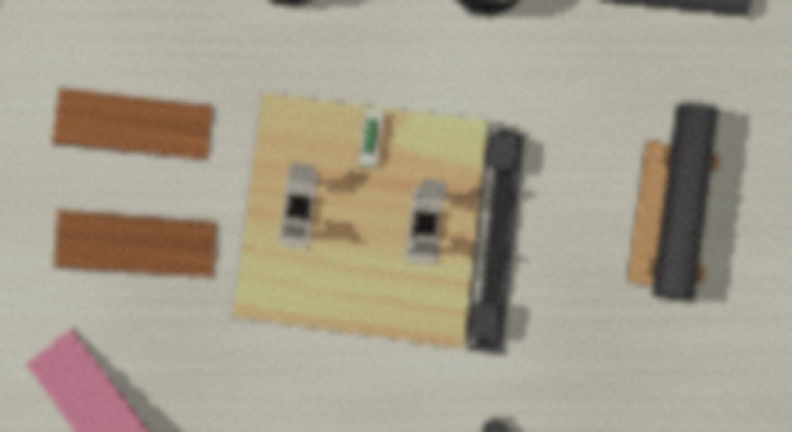

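View pics/scz.png

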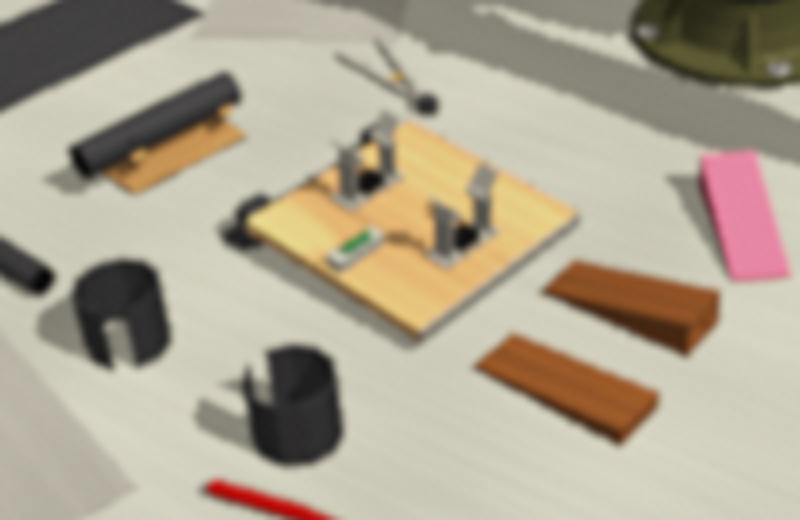

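```bash
cat > h.py <<'E'
import numpy as np,cv2
from plant import imaging,telemetry
from scipy.spatial.transform import Rotation as R
def ray(name,u,v,state=None):
    c=imaging.get_calibration(name);f=192/np.tan(np.radians(c['vertical_fov']/2))
    d=np.array([(u-c['cx'])/f,-(v-c['cy'])/f,-1])
    if name=='wrist':
        q=state['ee_rot'];T=np.eye(4);T[:3,:3]=R.from_quat([q[1],q[2],q[3],q[0]]).as_matrix();T[:3,3]=state['tool_pos'];M=T@c['hand_eye']
    else: M=c['extrinsics']
    return M[:3,3],M[:3,:3]@d
def onz(name,u,v,z,state=None):
    o,d=ray(name,u,v,state);return o+d*(z-o[2])/d[2]
def tri(a,b):
    A=[];B=[]
    for o,d in (a,b):
        d=d/np.linalg.norm(d);P=np.eye(3)-np.outer(d,d);A.append(P);B.append(P@o)
    return np.linalg.solve(sum(A),sum(B))
E
python3 - <<'E'
from h import *
Z=lambda p:(210+p[0]/3.6,160+p[1]/3.6)
S=lambda p:(130+p[0]/4,130+p[1]/4)
def t(n,p,z): print(n,onz('top',*Z(p),z).round(4))
def s(n,p,z): print('  sc',n,onz('scene',*S(p),z).round(4))
t('tall nose top',(217,222),.004);t('tall nose bot',(216,276),.004)
t('tall heel top',(56,211),.035);t('tall heel bot',(55,267),.035)
s('tall nose R',(577,262),.004);s('nose L',(543,291),.004);s('heelR',(719,291),.035);s('heelL',(687,325),.035)
t('board FL',(262,94),.026);t('FR',(234,318),.026)
t('board HL',(487,122),.04);t('HR',(463,345),.04)
s('board F far',(419,332),.026);s('F near',(578,216),.026)
s('board H far',(246,220),.04);s('H near',(405,121),.04)
t('pipe end a',(696,104),.04);t('pipe end b',(674,298),.04)
t('clip free',(299,205),.045);t('clip hinge',(426,223),.05)
print(tri(ray('top',*Z((696,104))),ray('scene',*S((82,160)))),tri(ray('top',*Z((674,298))),ray('scene',*S((232,88)))))
E
```

```text
tall nose top [0.4839 0.0448 0.004 ]
tall nose bot [0.4359 0.0458 0.004 ]
tall heel top [0.4907 0.1855 0.035 ]
tall heel bot [0.4421 0.1856 0.035 ]
  sc tall nose R [0.438  0.0556 0.004 ]
  sc nose L [0.4857 0.0511 0.004 ]
  sc heelR [0.4458 0.1894 0.035 ]
  sc heelL [0.4954 0.1865 0.035 ]
board FL [0.596  0.0047 0.026 ]
FR [0.3985 0.0306 0.026 ]
board HL [ 0.5683 -0.1915  0.04  ]
HR [ 0.3753 -0.1645  0.04  ]
  sc board F far [0.6006 0.0091 0.026 ]
  sc F near [0.407  0.0381 0.026 ]
  sc board H far [ 0.5722 -0.1883  0.04  ]
  sc H near [ 0.3787 -0.1634  0.04  ]
pipe end a [ 0.5843 -0.3755  0.04  ]
pipe end b [ 0.4151 -0.3469  0.04  ]
clip free [ 0.4949 -0.0255  0.045 ]
clip hinge [ 0.4788 -0.134   0.05  ]
[ 0.58244225 -0.37264871  0.04278188] [ 0.41395362 -0.345855    0.03733288]
```

```bash
R='x'; python3 -m handwheel '[{"tx":0.33,"ty":-0.455,"turn":-0.99},{"tx":0.33,"ty":-0.455,"turn":-0.99},{"tx":0.33,"ty":-0.455,"turn":-0.99},{"tx":0.33,"ty":-0.455,"turn":-0.99},{"tx":0.33,"ty":-0.455,"turn":-0.99},{"tx":0.33,"ty":-0.455,"turn":-0.99},{"tx":0.33,"ty":-0.455,"turn":-0.99},{"tx":0.33,"ty":-0.455,"turn":-0.99}]'; python3 -m handwheel '[{"tx":0.33,"ty":-0.455,"turn":-0.99},{"tx":0.33,"ty":-0.455,"turn":-0.99},{"tx":0.33,"ty":-0.455,"turn":-0.99},{"tx":0.33,"ty":-0.455,"turn":-0.99},{"tx":0.33,"ty":-0.455,"turn":-0.99},{"tx":0.33,"ty":-0.455,"turn":-0.99},{"tx":0.33,"ty":-0.455,"turn":-0.99},{"tx":0.33,"ty":-0.455,"turn":-0.99},{},{}]'
```

```text
schema error: expected keys tx, ty, tz, turn
schema error: expected keys tx, ty, tz, turn
```

```bash
python3 - <<'E'
from h import *
s=telemetry.state();im=imaging.capture('wrist');cv2.imwrite('pics/w1.png',im[:,:,::-1])
import pickle;pickle.dump(s,open('s1.pkl','wb'));print(s['time'],s['tool_pos'],s['ee_rot'],s['q'])
E
```

```text
0.15 [0.15021272 0.60629459 0.23062293] [-9.63240016e-05  1.21100227e-01  9.92640048e-01 -6.78786505e-04] [-1.22249745  0.50816423 -0.23756309  1.50088902  0.12566193  1.14889279
 -0.15480482]
```

View pics/w1.png

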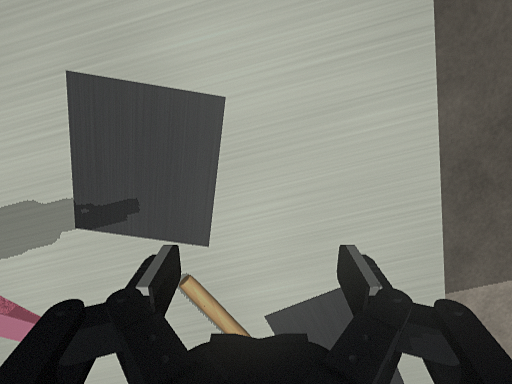

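All keys are required in every row; nothing moved. Retyping.

```bash
python3 -m handwheel '[{"tx":0.33,"ty":-0.455,"tz":0,"turn":-0.99},{"tx":0.33,"ty":-0.455,"tz":0,"turn":-0.99},{"tx":0.33,"ty":-0.455,"tz":0,"turn":-0.99},{"tx":0.33,"ty":-0.455,"tz":0,"turn":-0.99},{"tx":0.33,"ty":-0.455,"tz":0,"turn":-0.99},{"tx":0.33,"ty":-0.455,"tz":0,"turn":-0.99},{"tx":0.33,"ty":-0.455,"tz":0,"turn":-0.99},{"tx":0.33,"ty":-0.455,"tz":0,"turn":-0.99}]'; python3 -m handwheel '[{"tx":0.33,"ty":-0.455,"tz":0,"turn":-0.99},{"tx":0.33,"ty":-0.455,"tz":0,"turn":-0.99},{"tx":0.33,"ty":-0.455,"tz":0,"turn":-0.99},{"tx":0.33,"ty":-0.455,"tz":0,"turn":-0.99},{"tx":0.33,"ty":-0.455,"tz":0,"turn":-0.99},{"tx":0.33,"ty":-0.455,"tz":0,"turn":-0.99},{"tx":0.33,"ty":-0.455,"tz":0,"turn":-0.99},{"tx":0.33,"ty":-0.455,"tz":0,"turn":-0.99},{"tx":0,"ty":0,"tz":0,"turn":0},{"tx":0,"ty":0,"tz":0,"turn":0}]'
python3 - <<'E'
from h import *
s=telemetry.state();im=imaging.capture('wrist');cv2.imwrite('pics/w2.png',im[:,:,::-1])
import pickle;pickle.dump(s,open('s1.pkl','wb'));print(s['time'],s['tool_pos'],s['ee_rot'],s['q'])
E
```

```text
time: 1.2
tool_pos: [0.3092, 0.3873, 0.2313]
ee_rot: [-0.0, 0.451, 0.892, 0.0]
wrist_force: [-0.5, 0.3, 0.5]
gripper_width: 0.0849
time: 2.45
tool_pos: [0.4666, 0.1705, 0.2311]
ee_rot: [-0.0, 0.726, 0.688, -0.0]
wrist_force: [0.4, 0.6, 0.2]
gripper_width: 0.0855
2.45 [0.46660727 0.170465   0.2311068 ] [-3.79273194e-04  7.25633699e-01  6.88081082e-01 -1.27963357e-04] [-0.56467108  0.3125418   0.22401312  1.83298748 -0.08168511  1.00543997
 -0.36042282]
```

View pics/w2.png

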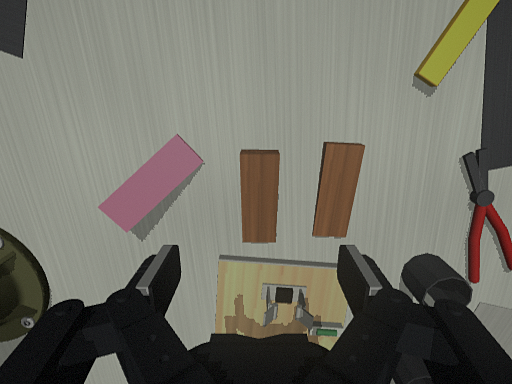

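```bash
python3 - <<'E'
from h import *
import pickle
s=pickle.load(open('s1.pkl','rb'));im=cv2.imread('pics/w2.png');h=cv2.cvtColor(im,cv2.COLOR_BGR2HSV)
m=((h[:,:,0]<15)&(h[:,:,1]>100)&(h[:,:,2]>50)&(h[:,:,2]<170)).astype('uint8')*255
m[250:]=0
cs,_=cv2.findContours(m,0,1)
for c in cs:
    if cv2.contourArea(c)>1500:
        ap=cv2.approxPolyDP(c,3,True)[:,0];print(ap.tolist(),cv2.minAreaRect(c))
        for p in ap: print(p,[onz('wrist',*p,z,s).round(4)[:2].tolist() for z in (0,.004,.035)])
cv2.imwrite('pics/w2z.png',cv2.resize(im[130:340,205:375],None,fx=3.5,fy=2.8,interpolation=2)[:600])
g=cv2.resize(im[130:340,205:375],None,fx=2.8,fy=2.8,interpolation=2);cv2.imwrite('pics/w2z.png',g)
E
```

```text
[[242, 150], [243, 241], [274, 241], [279, 154], [277, 150]] ((259.5, 195.5), (91.0, 39.0), 90.0)
[242 150] [[0.4439, 0.1879], [0.4442, 0.1886], [0.4464, 0.194]]
[243 241] [[0.4352, 0.0487], [0.4355, 0.0509], [0.4385, 0.0678]]
[274 241] [[0.4824, 0.0462], [0.4822, 0.0484], [0.4813, 0.0655]]
[279 154] [[0.4941, 0.1796], [0.4939, 0.1804], [0.4919, 0.1865]]
[277 150] [[0.4916, 0.1853], [0.4914, 0.186], [0.4896, 0.1916]]
[[324, 142], [326, 151], [313, 235], [345, 236], [364, 146]] ((338.4154357910156, 189.67694091796875), (40.435325622558594, 96.2509536743164), 7.125016689300537)
[324 142] [[0.5553, 0.1927], [0.5544, 0.1933], [0.5474, 0.1983]]
[326 151] [[0.5583, 0.1803], [0.5574, 0.1811], [0.5501, 0.1871]]
[313 235] [[0.5417, 0.0532], [0.5409, 0.0553], [0.535, 0.0719]]
[345 236] [[0.5901, 0.0489], [0.5888, 0.0511], [0.5789, 0.068]]
[364 146] [[0.6096, 0.1843], [0.6081, 0.185], [0.5966, 0.1907]]
```

View pics/w2z.png

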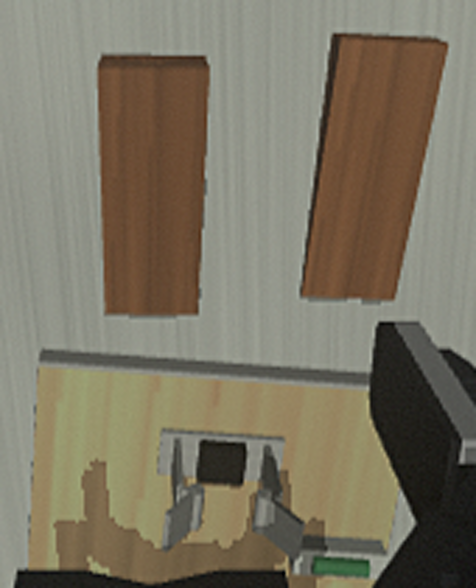

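```bash
python3 - <<'E'
from h import *
import pickle
s=pickle.load(open('s1.pkl','rb'))
for p,z in (((40,350),.012),((370,372),.012),((40,363),.026),((370,385),.026)):
    print(p,onz('wrist',205+p[0]/2.8,130+p[1]/2.8,z,s).round(4))
E
```

```text
(40, 350) [0.399  0.0336 0.012 ]
(370, 372) [0.5764 0.0104 0.012 ]
(40, 363) [0.401  0.0344 0.026 ]
(370, 385) [0.5726 0.0118 0.026 ]
```

```bash
python3 -m handwheel '[{"tx":0.02,"ty":-0.06,"tz":-0.5,"turn":-0.2},{"tx":0,"ty":0,"tz":-0.9,"turn":0},{"tx":0,"ty":0,"tz":-0.9,"turn":0},{"tx":0,"ty":0,"tz":-0.9,"turn":0},{"tx":0,"ty":0,"tz":-0.56,"turn":0},{"tx":0,"ty":0,"tz":0,"turn":0},{"tx":0,"ty":0,"tz":0,"turn":0}]' -1 && python3 -m handwheel '[{"tx":0,"ty":0,"tz":0,"turn":0},{"tx":0,"ty":0,"tz":0,"turn":0},{"tx":0,"ty":0,"tz":0,"turn":0},{"tx":0,"ty":0,"tz":0,"turn":0},{"tx":0,"ty":0,"tz":0,"turn":0},{"tx":0,"ty":0,"tz":0,"turn":0}]' 0.5 40
python3 - <<'E'
from h import *
s=telemetry.state();im=imaging.capture('wrist');cv2.imwrite('pics/w3.png',im[:,:,::-1]);print(s['time'],s['tool_pos'],s['wrist_force'],s['gripper_width'])
E
```

```text
time: 3.38
tool_pos: [0.4687, 0.167, 0.0067]
ee_rot: [0.0, 0.732, 0.682, 0.001]
wrist_force: [0.0, -1.3, -0.0]
gripper_width: 0.0855
time: 4.12
tool_pos: [0.4689, 0.1666, 0.007]
ee_rot: [0.0, 0.732, 0.681, 0.001]
wrist_force: [-1.6, 0.4, 8.7]
gripper_width: 0.0493
4.125 [0.46890842 0.16664611 0.00696741] [-1.64362621  0.35618474  8.71362521] 0.04928190627028095
```

View pics/w3.png

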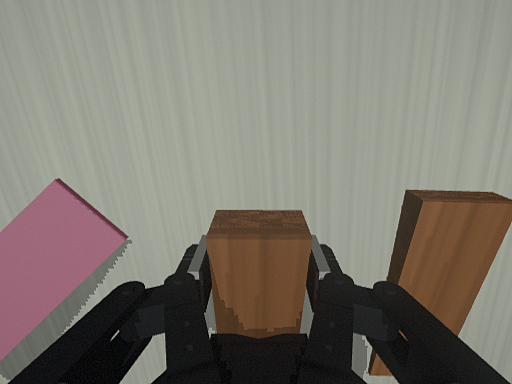

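```bash
python3 - <<'E'
from h import *
s=telemetry.state()
for p in ((206,236),(312,236),(216,210),(302,210)): print(onz('wrist',*p,.035 if p[1]>220 else 0,s).round(4))
E
```

```text
[0.4454 0.1905 0.035 ]
[0.4945 0.1869 0.035 ]
[0.4448 0.1892 0.    ]
[0.4951 0.1854 0.    ]
```

```bash
python3 -m handwheel '[{"tx":0,"ty":0,"tz":0,"turn":-0.34},{"tx":0,"ty":0,"tz":0,"turn":-0.34},{"tx":-0.03,"ty":-0.23,"tz":0,"turn":0},{"tx":-0.03,"ty":-0.23,"tz":0,"turn":0},{"tx":-0.03,"ty":-0.23,"tz":0,"turn":0},{"tx":-0.03,"ty":-0.23,"tz":0,"turn":0},{"tx":-0.03,"ty":-0.23,"tz":0,"turn":0},{"tx":-0.03,"ty":-0.23,"tz":0,"turn":0},{"tx":0,"ty":0,"tz":0,"turn":0}]'
python3 - <<'E'
from h import *
im=imaging.capture('scene');cv2.imwrite('pics/s4.png',cv2.resize(im[110:270,130:370,::-1],None,fx=3.2,fy=3.2,interpolation=2))
E
```

```text
time: 5.3
tool_pos: [0.4592, 0.0839, 0.007]
ee_rot: [0.001, 0.752, 0.659, 0.002]
wrist_force: [1.0, 1.5, 8.1]
gripper_width: 0.0494
```

View pics/s4.png

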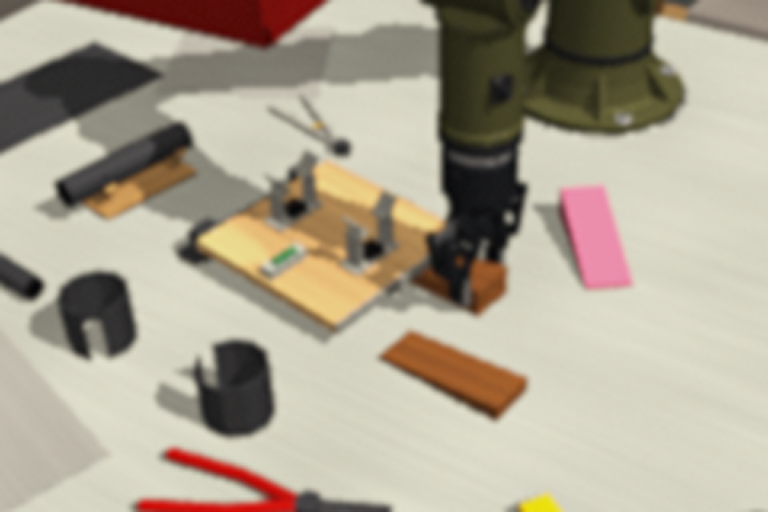

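```bash
python3 -m handwheel '[{"tx":-0.02,"ty":-0.12,"tz":0,"turn":0},{"tx":-0.02,"ty":-0.12,"tz":0,"turn":0},{"tx":-0.02,"ty":-0.12,"tz":0,"turn":0},{"tx":-0.02,"ty":-0.12,"tz":0,"turn":0},{"tx":-0.02,"ty":-0.13,"tz":0,"turn":0},{"tx":0,"ty":0,"tz":0,"turn":0},{"tx":0,"ty":0,"tz":0,"turn":0}]'
python3 - <<'E'
from h import *
s=telemetry.state();d=s['tool_pos'][:2]-[.4995,.021];print(s['time'],d@[.9916,-.13],d@[.13,.9916],d)
im=imaging.capture('scene');cv2.imwrite('pics/s5f.png',im[:,:,::-1]);cv2.imwrite('pics/s5.png',cv2.resize(im[160:250,180:320,::-1],None,fx=5.5,fy=5.5,interpolation=2))
im=imaging.capture('top');cv2.imwrite('pics/t5f.png',im[:,:,::-1]);
E
```

```text
time: 6.22
tool_pos: [0.4534, 0.0485, 0.007]
ee_rot: [0.001, 0.751, 0.66, 0.002]
wrist_force: [1.4, 6.1, 7.6]
gripper_width: 0.0491
6.225 -0.04929913576084358 0.021286827288727224 [-0.04610987  0.02751221]
```

View pics/s5.png

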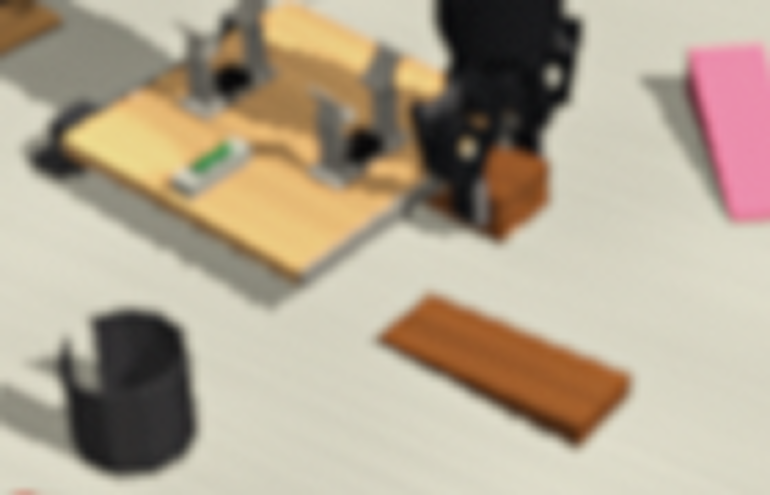

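```bash
python3 -m handwheel '[{"tx":0,"ty":-0.03,"tz":0,"turn":0},{"tx":0,"ty":0,"tz":0,"turn":0}]'; python3 -m handwheel '[{"tx":0,"ty":0,"tz":0,"turn":0},{"tx":0,"ty":0,"tz":0,"turn":0},{"tx":0,"ty":0,"tz":0,"turn":0},{"tx":0,"ty":0,"tz":0.1,"turn":0},{"tx":0,"ty":0,"tz":0.5,"turn":0},{"tx":0,"ty":0,"tz":0.9,"turn":0},{"tx":0,"ty":0.4,"tz":0.9,"turn":0},{"tx":0,"ty":0.8,"tz":0.5,"turn":0},{"tx":0,"ty":0.5,"tz":0.2,"turn":0},{"tx":0,"ty":0,"tz":0,"turn":0}]' -1
python3 - <<'E'
from h import *
import pickle
s=telemetry.state();im=imaging.capture('wrist');pickle.dump(s,open('s6.pkl','wb'))
cv2.imwrite('pics/w6.png',im[:,:,::-1])
im=imaging.capture('scene');cv2.imwrite('pics/s6f.png',im[:,:,::-1]);cv2.imwrite('pics/s6.png',cv2.resize(im[150:260,170:320,::-1],None,fx=5,fy=5,interpolation=2))
im=imaging.capture('top');cv2.imwrite('pics/t6f.png',im[:,:,::-1]);cv2.imwrite('pics/t6.png',cv2.resize(im[170:270,220:420,::-1],None,fx=4,fy=4,interpolation=2))
E
```

```text
time: 6.58
tool_pos: [0.4533, 0.0478, 0.007]
ee_rot: [0.0, 0.751, 0.66, 0.003]
wrist_force: [1.3, 9.2, 7.4]
gripper_width: 0.0495
time: 7.82
tool_pos: [0.4516, 0.1497, 0.1929]
ee_rot: [-0.0, 0.75, 0.661, 0.001]
wrist_force: [-0.5, -0.3, -0.5]
gripper_width: 0.0854
```

View pics/s6.png

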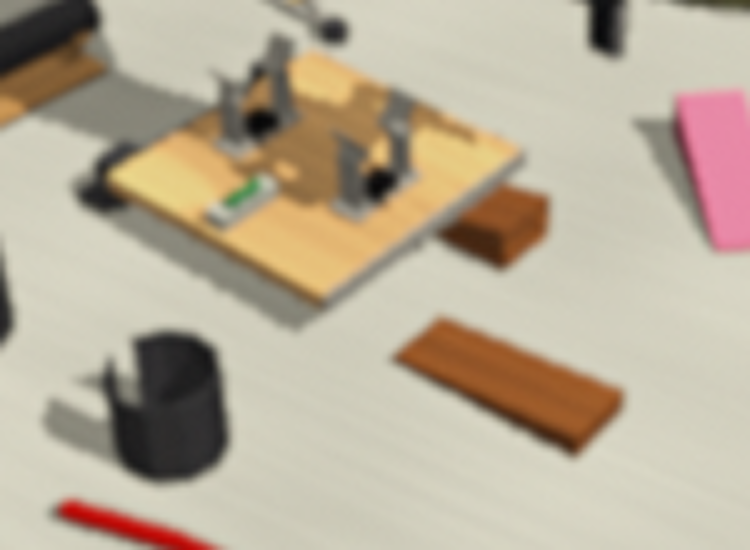

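View pics/w6.png

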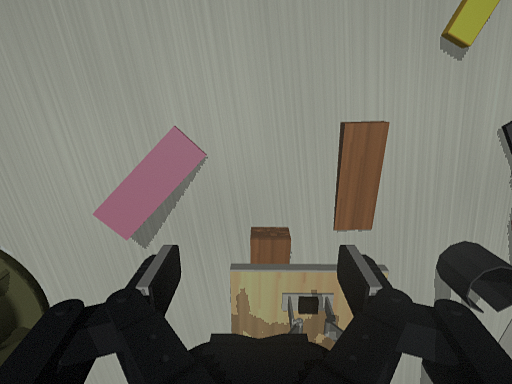

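View pics/t6.png

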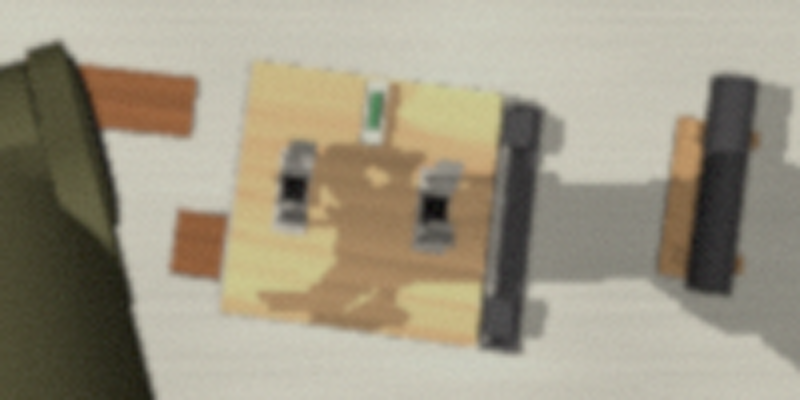

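```bash
python3 - <<'E'
from h import *
import pickle
s=pickle.load(open('s6.pkl','rb'))
im=cv2.imread('pics/w6.png');cv2.imwrite('pics/w6z.png',cv2.resize(im[215:345,220:400],None,fx=4,fy=4,interpolation=2))
def cr(p): 
    d=p[:2]-np.array([.4995,.021]);return (d@[.9916,-.13]).round(4),(d@[.13,.9916]).round(4)
for p,z in (((250,237),.035),((291,237),.035),((230,265),.026),((385,266),.026),((230,270),.04),((387,271),.04)): print(p,z,cr(onz('wrist',*p,z,s)))
# board corners tri
a=lambda p:(170+p[0]/5,150+p[1]/5); b=lambda p:(220+p[0]/4,170+p[1]/4)
for ps,pt in (((321,300),(252,60)),((525,152),(221,313)),((108,176),(503,94)),((310,50),(478,345))):
    P=tri(ray('scene',*a(ps)),ray('top',*b(pt)));print(P.round(4),cr(P))
E
```

```text
(250, 237) 0.035 (np.float64(-0.0751), np.float64(0.0442))
(291, 237) 0.035 (np.float64(-0.0251), np.float64(0.0442))
(230, 265) 0.026 (np.float64(-0.1018), np.float64(-0.0014))
(385, 266) 0.026 (np.float64(0.1006), np.float64(-0.0027))
(230, 270) 0.04 (np.float64(-0.1004), np.float64(0.0006))
(387, 271) 0.04 (np.float64(0.0966), np.float64(-0.0006))
[0.5978 0.0049 0.0343] (np.float64(0.0995), np.float64(-0.0032))
[0.3975 0.032  0.0332] (np.float64(-0.1025), np.float64(-0.0024))
[ 0.5694 -0.1927  0.036 ] (np.float64(0.0971), np.float64(-0.2028))
[ 0.3731 -0.1663  0.0374] (np.float64(-0.101), np.float64(-0.2021))
```

View pics/w6z.png

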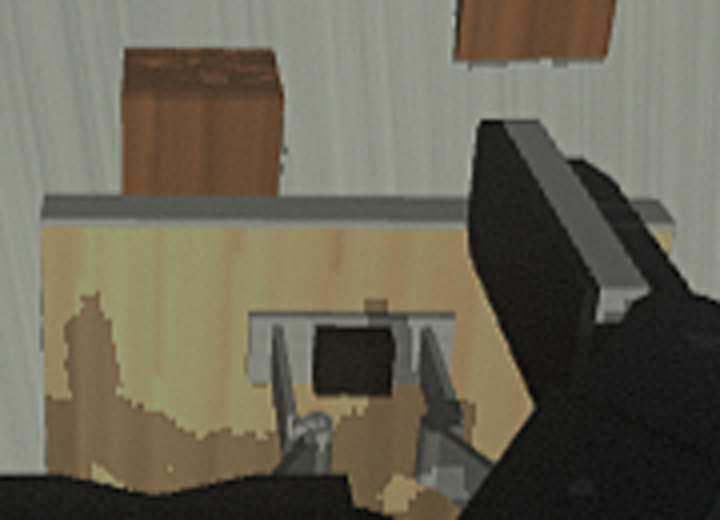

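```bash
python3 - <<'E'
from h import *
import pickle
def cr(p): 
    d=p[:2]-np.array([.4995,.021]);return (d@[.9916,-.13]).round(4),(d@[.13,.9916]).round(4)
s=pickle.load(open('s6.pkl','rb'))
for p,zs in (((255,215+48/4),(0,)),((288,215+48/4),(0,)),((270,215+92/4),(.035,)),((260,215+197/4),(.02,.023,.026,.029)),((260,215+225/4),(.034,.037,.04,.043))):
    print(p,[(z,cr(onz('wrist',*p,z,s))) for z in zs])
# same on initial pic for droop
s=pickle.load(open('s1.pkl','rb'))
# compare board corner heights before/after in scene: assume xy fixed, solve z
c=imaging.get_calibration('scene')
def zfromscene(u,v,xy):
    best=min(np.linspace(0,.08,801),key=lambda z:np.linalg.norm(onz('scene',u,v,z)[:2]-xy));r=onz('scene',u,v,best)[:2]-xy;return best,r
E=np.array([.4995,.021]);xd=np.array([.9916,-.13]);yd=np.array([.13,.9916])
for n,sx,yy,p0,p1 in (('F+',.1,0,(130+419/4,130+332/4),(170+321/5,150+300/5)),('F-',-.1,0,(130+578/4,130+216/4),(170+525/5,150+152/5)),('H+',.1,-.2,(130+246/4,130+220/4),(170+108/5,150+176/5)),('H-',-.1,-.2,(130+405/4,130+121/4),(170+310/5,150+50/5))):
    print(n,zfromscene(*p0,E+sx*xd+yy*yd),zfromscene(*p1,E+sx*xd+yy*yd),p0,p1)
E
```

```text
(255, 227.0) [(0, (np.float64(-0.0694), np.float64(0.0406)))]
(288, 227.0) [(0, (np.float64(-0.025), np.float64(0.0407)))]
(270, 238.0) [(0.035, (np.float64(-0.0507), np.float64(0.0429)))]
(260, 264.25) [(0.02, (np.float64(-0.0626), np.float64(-0.0041))), (0.023, (np.float64(-0.0627), np.float64(-0.0022))), (0.026, (np.float64(-0.0627), np.float64(-0.0002))), (0.029, (np.float64(-0.0627), np.float64(0.0018)))]
(260, 271.25) [(0.034, (np.float64(-0.0627), np.float64(-0.0053))), (0.037, (np.float64(-0.0628), np.float64(-0.0032))), (0.04, (np.float64(-0.0628), np.float64(-0.0011))), (0.043, (np.float64(-0.0628), np.float64(0.0009)))]
F+ (np.float64(0.0241), array([ 0.00023952, -0.00026322])) (np.float64(0.0364), array([ 0.00080527, -0.0010841 ])) (234.75, 213.0) (234.2, 210.0)Traceback (most recent call last):
  File "<stdin>", line 16, in <module>
  File "<stdin>", line 13, in zfromscene
  File "<stdin>", line 13, in <lambda>
  File "h.py", line 12, in onz
    o,d=ray(name,u,v,state);return o+d*(z-o[2])/d[2]
        ~~~^^^^^^^^^^^^^^^^
  File "h.py", line 5, in ray
    c=imaging.get_calibration(name);f=192/np.tan(np.radians(c['vertical_fov']/2))
ValueError: time passes only in moves, steps and waits
```

```bash
python3 -m handwheel '[{"tx":0.045,"ty":-0.47,"tz":0.2,"turn":0.97},{"tx":0.045,"ty":-0.47,"tz":0.2,"turn":0.97},{"tx":0.045,"ty":-0.47,"tz":0.2,"turn":0.97},{"tx":0.045,"ty":-0.47,"tz":0,"turn":0.97},{"tx":0.045,"ty":-0.47,"tz":0,"turn":0.97},{"tx":0.045,"ty":-0.47,"tz":0,"turn":0.97},{"tx":0.045,"ty":-0.47,"tz":0,"turn":0.97},{"tx":0.045,"ty":-0.47,"tz":0,"turn":0.97},{"tx":0.045,"ty":-0.47,"tz":0,"turn":0.97}]'; python3 -m handwheel '[{"tx":0.045,"ty":-0.47,"tz":0,"turn":0.97},{"tx":0.045,"ty":-0.47,"tz":0,"turn":0.97},{"tx":0.045,"ty":-0.47,"tz":0,"turn":0.97},{"tx":0.045,"ty":-0.47,"tz":0,"turn":0.97},{"tx":0.045,"ty":-0.47,"tz":0,"turn":0.97},{"tx":0.045,"ty":-0.47,"tz":0,"turn":0.97},{"tx":0.045,"ty":-0.47,"tz":0,"turn":0.97},{"tx":0.045,"ty":-0.47,"tz":0,"turn":0.97},{"tx":0.045,"ty":-0.47,"tz":0,"turn":0.97},{"tx":0,"ty":0,"tz":0,"turn":0}]'
python3 - <<'E'
from h import *
import pickle
s=telemetry.state();im=imaging.capture('wrist');pickle.dump(s,open('s7.pkl','wb'));print(s['q'])
cv2.imwrite('pics/w7.png',im[:,:,::-1])
im=imaging.capture('scene');cv2.imwrite('pics/s7f.png',im[:,:,::-1]);cv2.imwrite('pics/s7.png',cv2.resize(im[150:260,170:320,::-1],None,fx=5,fy=5,interpolation=2))
im=imaging.capture('top');cv2.imwrite('pics/t7f.png',im[:,:,::-1])
E
```

```text
time: 9.1
tool_pos: [0.4747, -0.109, 0.2271]
ee_rot: [-0.001, 0.453, 0.892, -0.0]
wrist_force: [0.3, 0.3, 0.4]
gripper_width: 0.0856
time: 10.35
tool_pos: [0.4977, -0.3642, 0.2264]
ee_rot: [-0.001, 0.092, 0.996, -0.0]
wrist_force: [-1.2, 0.3, -0.1]
gripper_width: 0.0852
[ 0.5796048   0.49317688  0.01858854  1.53172951 -0.00775478  1.11852871
  1.9865579 ]
```

View pics/w7.png

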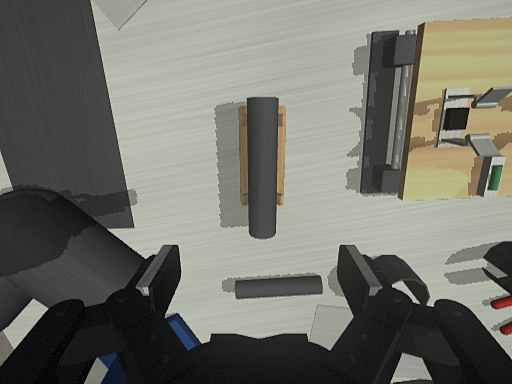

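View pics/s7.png

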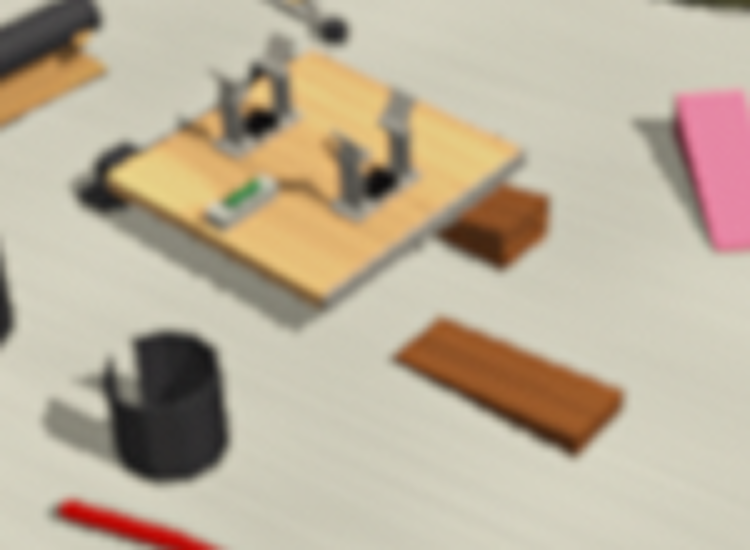

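```bash
python3 - <<'E'
from h import *
import pickle
s=pickle.load(open('s7.pkl','rb'));im=cv2.imread('pics/w7.png');g=cv2.cvtColor(im,cv2.COLOR_BGR2GRAY)
for r in (110,140,170,200,225):
    row=g[r,235:300].astype(int); k=np.where(row<70)[0]+235
    L,Rr=k.min(),k.max(); a=onz('wrist',L,r,.045,s);b=onz('wrist',Rr,r,.045,s);print(r,L,Rr,((a+b)/2).round(4), row[::4] if r==110 else '')
col=g[85:245,262];print(col[:20],col[-20:])
print(onz('wrist',262,97,.058,s),onz('wrist',262,238,.058,s))
E
```

```text
110 247 277 [ 0.4287 -0.3472  0.045 ] [128  94  97  49  60  63  72  78  81  81  73 149 155 175 175 174 174]
140 248 277 [ 0.4619 -0.3527  0.045 ] 
170 248 276 [ 0.4972 -0.3598  0.045 ] 
200 248 275 [ 0.5352 -0.3674  0.045 ] 
225 249 275 [ 0.5692 -0.373   0.045 ] 
[175 178 183 181 177 180 179 179 177 173 175 160  88  71  76  76  75  76
  73  75] [ 75  75  76  77  76  78  77  79  77  78  76  77  72  88 152 188 179 177
 178 178]
[ 0.41506639 -0.34485276  0.058     ] [ 0.58084702 -0.37523456  0.058     ]
```

```bash
python3 -m handwheel '[{"tx":0.01,"ty":0.07,"tz":-0.5,"turn":0.1},{"tx":0,"ty":0,"tz":-0.9,"turn":0},{"tx":0,"ty":0,"tz":-0.9,"turn":0},{"tx":0,"ty":0,"tz":-0.7,"turn":0},{"tx":0,"ty":0,"tz":-0.47,"turn":0},{"tx":0,"ty":0,"tz":0,"turn":0},{"tx":0,"ty":0,"tz":0,"turn":0}]' -1 && python3 -m handwheel '[{"tx":0,"ty":0,"tz":0,"turn":0},{"tx":0,"ty":0,"tz":0,"turn":0},{"tx":0,"ty":0,"tz":0,"turn":0},{"tx":0,"ty":0,"tz":0,"turn":0},{"tx":0,"ty":0,"tz":0,"turn":0},{"tx":0,"ty":0,"tz":0,"turn":0}]' 0.8 100
python3 - <<'E'
from h import *
s=telemetry.state();im=imaging.capture('wrist');cv2.imwrite('pics/w8.png',im[:,:,::-1]);print(s['time'],s['tool_pos'],s['wrist_force'],s['gripper_width'])
E
```

```text
time: 11.38
tool_pos: [0.5014, -0.3563, 0.0207]
ee_rot: [0.001, 0.084, 0.996, -0.0]
wrist_force: [-0.4, -0.1, 0.4]
gripper_width: 0.0852
time: 12.12
tool_pos: [0.5005, -0.3606, 0.0217]
ee_rot: [0.001, 0.086, 0.996, -0.003]
wrist_force: [-3.3, -6.9, 9.7]
gripper_width: 0.0333
12.125 [ 0.50053027 -0.36063977  0.02168682] [-3.33761714 -6.8758613   9.73106599] 0.03333113553991317
```

View pics/w8.png

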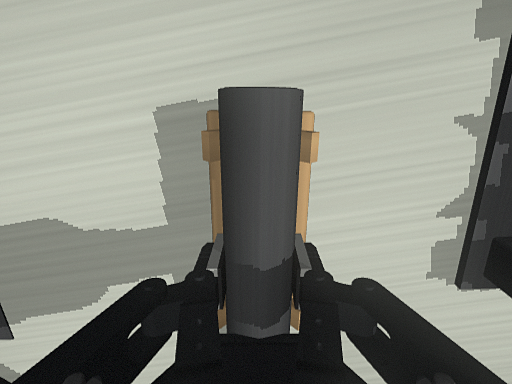

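```bash
python3 -m handwheel '[{"tx":0,"ty":0,"tz":0.2,"turn":0},{"tx":0,"ty":0,"tz":0.5,"turn":0},{"tx":0,"ty":0,"tz":0.9,"turn":0},{"tx":0,"ty":0,"tz":0.9,"turn":0},{"tx":0,"ty":0,"tz":0.6,"turn":0},{"tx":0,"ty":0,"tz":0,"turn":0},{"tx":0,"ty":0,"tz":0,"turn":0}]'
python3 - <<'E'
from h import *
s=telemetry.state();im=imaging.capture('wrist');cv2.imwrite('pics/w9.png',im[:,:,::-1]);print(s['time'],s['tool_pos'],s['ee_rot'],s['wrist_force'],s['torque'])
im=imaging.capture('scene');cv2.imwrite('pics/s9.png',cv2.resize(im[60:260,90:350,::-1],None,fx=3,fy=3,interpolation=2))
E
```

```text
time: 13.05
tool_pos: [0.5, -0.3554, 0.2042]
ee_rot: [-0.001, 0.084, 0.996, 0.001]
wrist_force: [-1.0, 1.2, -3.6]
gripper_width: 0.0336
13.05 [ 0.49996382 -0.3553766   0.20418211] [-1.03132621e-03  8.43917613e-02  9.96431850e-01  7.32120897e-04] [-0.9558458   1.21104363 -3.60872124] [0.00079286 0.04548688 0.01175662]
```

View pics/w9.png

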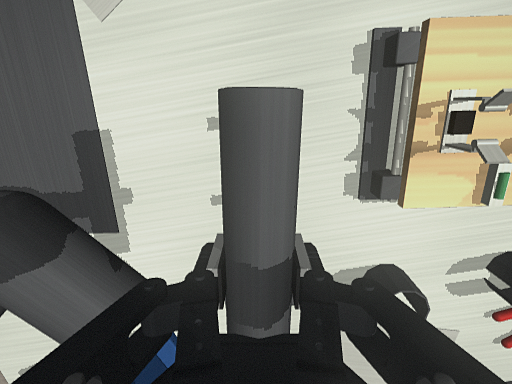

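View pics/s9.png

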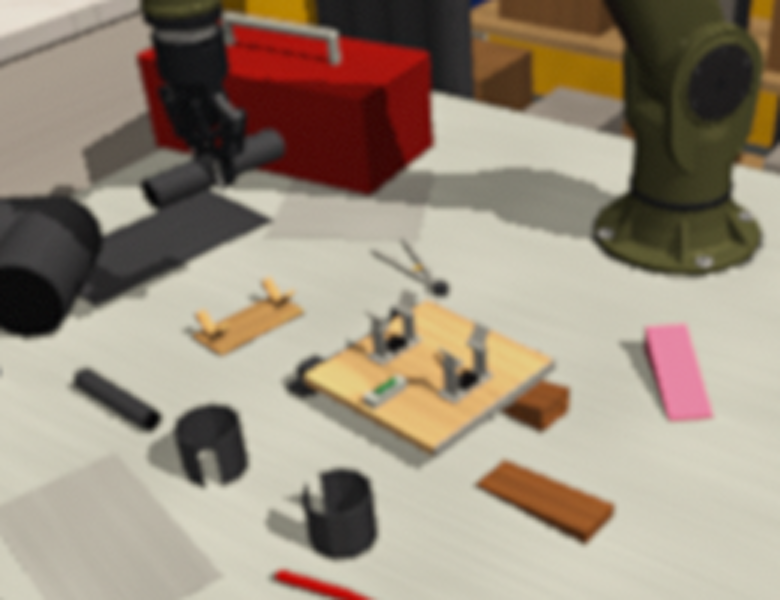

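```bash
python3 - <<'E'
from h import *
s=telemetry.state();t=s['tool_pos']
p=onz('wrist',261,88,t[2]+.036,s);print(p,p[:2]-t[:2],np.linalg.norm(p[:2]-t[:2])-.085)
E
python3 -m handwheel '[{"tx":-0.012,"ty":0.26,"tz":0,"turn":-0.975},{"tx":-0.012,"ty":0.26,"tz":0,"turn":-0.975},{"tx":-0.012,"ty":0.26,"tz":0,"turn":-0.975},{"tx":-0.012,"ty":0.26,"tz":0,"turn":-0.975},{"tx":-0.012,"ty":0.26,"tz":0,"turn":-0.975},{"tx":-0.012,"ty":0.26,"tz":0,"turn":-0.975},{"tx":-0.012,"ty":0.26,"tz":0,"turn":-0.975},{"tx":-0.012,"ty":0.26,"tz":0,"turn":-0.975},{"tx":-0.012,"ty":0.26,"tz":0,"turn":-0.975}]'; python3 -m handwheel '[{"tx":-0.012,"ty":0.26,"tz":0,"turn":-0.975},{"tx":-0.012,"ty":0.26,"tz":0,"turn":-0.975},{"tx":-0.012,"ty":0.26,"tz":0,"turn":-0.975},{"tx":-0.012,"ty":0.26,"tz":0,"turn":-0.975},{"tx":-0.012,"ty":0.26,"tz":0,"turn":-0.975},{"tx":-0.012,"ty":0.26,"tz":0,"turn":-0.975},{"tx":-0.012,"ty":0.26,"tz":0,"turn":-0.975},{"tx":-0.012,"ty":0.26,"tz":0,"turn":-0.975},{"tx":-0.012,"ty":0.26,"tz":0,"turn":-0.975},{"tx":0,"ty":0,"tz":0,"turn":0}]'
python3 - <<'E'
from h import *
import pickle
s=telemetry.state();im=imaging.capture('wrist');pickle.dump(s,open('s10.pkl','wb'));print(s['time'],s['tool_pos'],s['ee_rot'],s['q'])
cv2.imwrite('pics/w10.png',im[:,:,::-1])
E
```

```text
[ 0.4150562  -0.3395616   0.23943399] [-0.08472342  0.01586658] 0.0011963198294386579
time: 14.28
tool_pos: [0.4934, -0.215, 0.2039]
ee_rot: [-0.002, 0.452, 0.892, -0.0]
wrist_force: [0.5, 0.5, -2.2]
gripper_width: 0.0337
time: 15.52
tool_pos: [0.4871, -0.0741, 0.2043]
ee_rot: [-0.001, 0.751, 0.661, -0.001]
wrist_force: [-0.1, 0.5, -3.8]
gripper_width: 0.0335
15.525 [ 0.48711879 -0.07411693  0.20427365] [-0.00104317  0.75061472  0.66073879 -0.00084232] [-0.16887192  0.34785408  0.37198666  1.88405956 -0.1539721   0.94014852
  0.14708308]
```

View pics/w10.png

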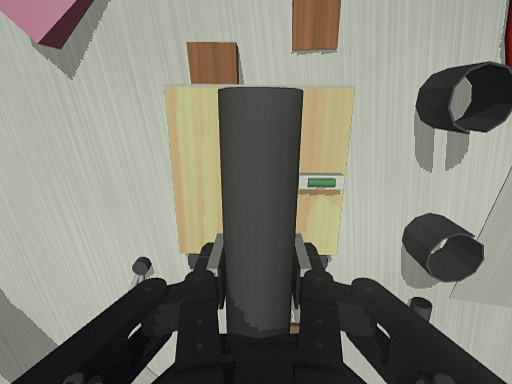

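```bash
python3 - <<'E'
from h import *
import pickle
s=pickle.load(open('s10.pkl','rb'));im=cv2.imread('pics/w10.png')
E=np.array([.4995,.021]);xd=np.array([.9916,-.13]);yd=np.array([.13,.9916])
for p in ((165.5,88),(354,88),(181,254),(338,254)):
    q=onz('wrist',*p,.04,s);d=q[:2]-E;print(p,q.round(4),(d@xd).round(4),(d@yd).round(4))
for p,z in (((188,43),.035),((237,43),.035)):
    d=onz('wrist',*p,z,s)[:2]-E;print('heel',(d@xd).round(4),(d@yd).round(4))
d=s['tool_pos'][:2]-E;print('tcp',d@xd,d@yd)
t=s['tool_pos']
for p in ((260,88),(262,250)): d=onz('wrist',*p,t[2]+.036,s)[:2]-E;print('pipe',d@xd,d@yd)
cv2.imwrite('pics/w10z.png',cv2.resize(im[30:270,150:370],None,fx=2.5,fy=2.5,interpolation=2))
E
```

```text
(165.5, 88) [0.4013 0.0308 0.04  ] -0.0986 -0.0031
(354, 88) [0.5965 0.0055 0.04  ] 0.0982 -0.0028
(181, 254) [ 0.3742 -0.1657  0.04  ] -0.1 -0.2015
(338, 254) [ 0.5726 -0.191   0.04  ] 0.1001 -0.2007
heel -0.0729 0.0399
heel -0.0233 0.0399
tcp 8.799503416815478e-05 -0.09592750258192421
pipe -0.00015525983938399296 -0.009671277472170798
pipe 0.0009428177783040459 -0.0765129653916339
```

View pics/w10z.png

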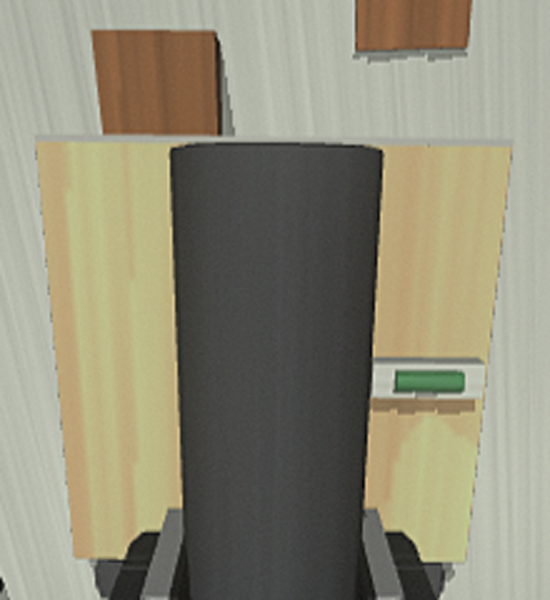

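```bash
cat > meas.py <<'E'
from h import *
def edgefit(g,rows,c0f,w=7):
    pts=[]
    for r in rows:
        c=c0f(r);lo=int(round(c-w));seg=g[r,lo:lo+2*w+1].astype(float)
        d=np.abs(np.diff(seg));d[d<0.3*d.max()]=0
        pts.append((r,(d*(np.arange(len(d))+.5)).sum()/d.sum()+lo))
    pts=np.array(pts)
    for _ in range(3):
        k=np.polyfit(pts[:,0],pts[:,1],1);e=np.abs(np.polyval(k,pts[:,0])-pts[:,1]);pts=pts[e<=max(.4,2*np.median(e))]
    return k,len(pts)
E
python3 - <<'E'
from meas import *
import pickle
s=pickle.load(open('s10.pkl','rb'));im=cv2.imread('pics/w10.png').astype(float)
g=im[:,:,0]  # blue: bench bright, wood dark
kl,nl=edgefit(g,range(95,235),lambda r:165.5+(r-88)*15.5/166)
kr,nr=edgefit(g,list(range(95,165))+list(range(200,240)),lambda r:354-(r-88)*16/166)
print(kl,nl,kr,nr)
E=np.array([.4995,.021]);xd=np.array([.9916,-.13]);yd=np.array([.13,.9916])
for r in (92,130,170,210,245):
    w=[]
    for z in (.03,.035,.04,.045):
        a=onz('wrist',np.polyval(kl,r),r,z,s);b=onz('wrist',np.polyval(kr,r),r,z,s);w.append(abs((b-a)[:2]@xd))
    zz=np.interp(-.2,-np.array(w),[.03,.035,.04,.045]) ;d=a[:2]-E
    print(r,np.round(w,4),'z for .200:',zz.round(4),'y',round(d@yd,3))
E
```

```text
[9.31129473e-02 1.55583615e+02] 119 [-1.12165551e-01  3.64578746e+02] 92
92 [0.2059 0.2027 0.1994 0.1962] z for .200: 0.0391 y -0.007
130 [0.206  0.2028 0.1995 0.1963] z for .200: 0.0393 y -0.046
170 [0.2061 0.2029 0.1996 0.1964] z for .200: 0.0394 y -0.09
210 [0.2063 0.203  0.1997 0.1965] z for .200: 0.0396 y -0.139
245 [0.2064 0.2031 0.1999 0.1966] z for .200: 0.0398 y -0.186
```

```bash
python3 -m handwheel '[{"tx":-0.013,"ty":-0.1,"tz":-0.3,"turn":0},{"tx":0,"ty":0,"tz":-0.7,"turn":0},{"tx":0,"ty":0,"tz":-0.5,"turn":0},{"tx":0,"ty":0,"tz":-0.3,"turn":0},{"tx":0,"ty":0,"tz":-0.1,"turn":0},{"tx":0,"ty":0,"tz":0,"turn":0},{"tx":0,"ty":0,"tz":0,"turn":0}]' 
python3 - <<'E'
from h import *
s=telemetry.state();d=s['tool_pos'][:2]-np.array([.4995,.021]);print(s['time'],d@[.9916,-.13],d@[.13,.9916])
im=imaging.capture('scene');cv2.imwrite('pics/s11f.png',im[:,:,::-1]);cv2.imwrite('pics/s11.png',cv2.resize(im[120:240,170:320,::-1],None,fx=5,fy=5,interpolation=2))
im=imaging.capture('wrist');cv2.imwrite('pics/w11.png',im[:,:,::-1])
E
```

```text
time: 16.45
tool_pos: [0.4875, -0.0819, 0.0922]
ee_rot: [0.001, 0.752, 0.66, 0.0]
wrist_force: [0.4, 0.8, -3.1]
gripper_width: 0.0334
16.45 0.0014346708358723285 -0.10361092475124524
```

View pics/s11.png

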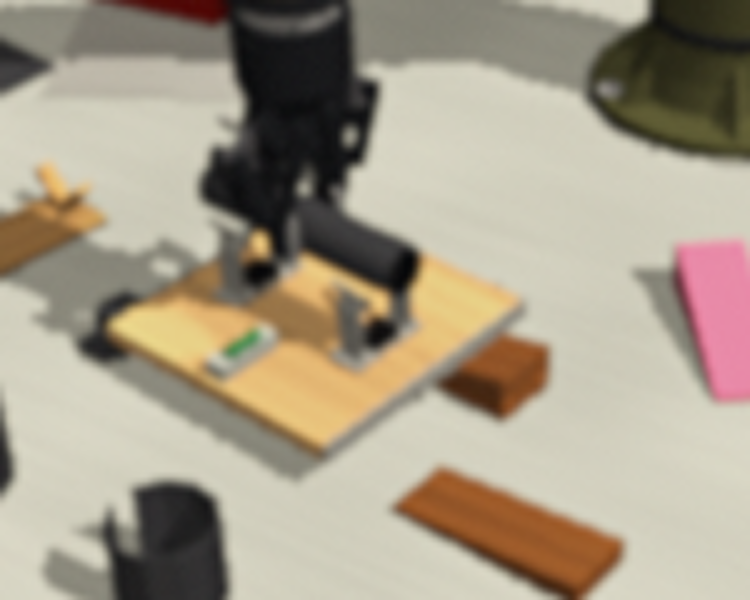

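View pics/w11.png

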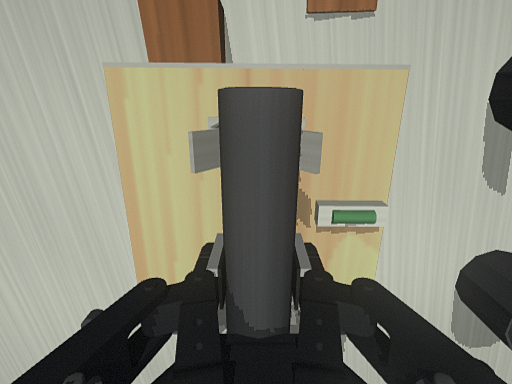

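```bash
python3 -m handwheel '[{"tx":-0.03,"ty":0.01,"tz":-0.05,"turn":-0.03},{"tx":0,"ty":0,"tz":-0.1,"turn":0},{"tx":0,"ty":0,"tz":-0.1,"turn":0},{"tx":0,"ty":0,"tz":0,"turn":0}]'; python3 -m handwheel '[{"tx":0,"ty":0,"tz":-0.07,"turn":0},{"tx":0,"ty":0,"tz":-0.07,"turn":0},{"tx":0,"ty":0,"tz":0,"turn":0}]'
```

```text
time: 17.05
tool_pos: [0.4854, -0.081, 0.0763]
ee_rot: [0.0, 0.752, 0.659, 0.0]
wrist_force: [0.6, -0.8, -1.4]
gripper_width: 0.0336
time: 17.42
tool_pos: [0.4853, -0.0811, 0.068]
ee_rot: [0.0, 0.753, 0.659, 0.0]
wrist_force: [0.6, -0.3, -0.4]
gripper_width: 0.0337
```

```bash
python3 -m handwheel '[{"tx":0,"ty":0,"tz":-0.06,"turn":0},{"tx":0,"ty":0,"tz":-0.06,"turn":0},{"tx":0,"ty":0,"tz":0,"turn":0}]'; python3 -m handwheel '[{"tx":0,"ty":0,"tz":-0.06,"turn":0},{"tx":0,"ty":0,"tz":-0.04,"turn":0},{"tx":0,"ty":0,"tz":0,"turn":0}]'
python3 - <<'E'
from h import *
im=imaging.capture('scene');cv2.imwrite('pics/s12.png',cv2.resize(im[120:240,170:320,::-1],None,fx=5,fy=5,interpolation=2))
E
```

```text
time: 17.8
tool_pos: [0.4848, -0.0809, 0.0602]
ee_rot: [-0.0, 0.752, 0.659, -0.0]
wrist_force: [1.5, 0.2, -6.4]
gripper_width: 0.0337
time: 18.18
tool_pos: [0.4847, -0.0808, 0.0543]
ee_rot: [-0.0, 0.752, 0.659, -0.0]
wrist_force: [0.7, -0.5, -7.5]
gripper_width: 0.0336
```

View pics/s12.png

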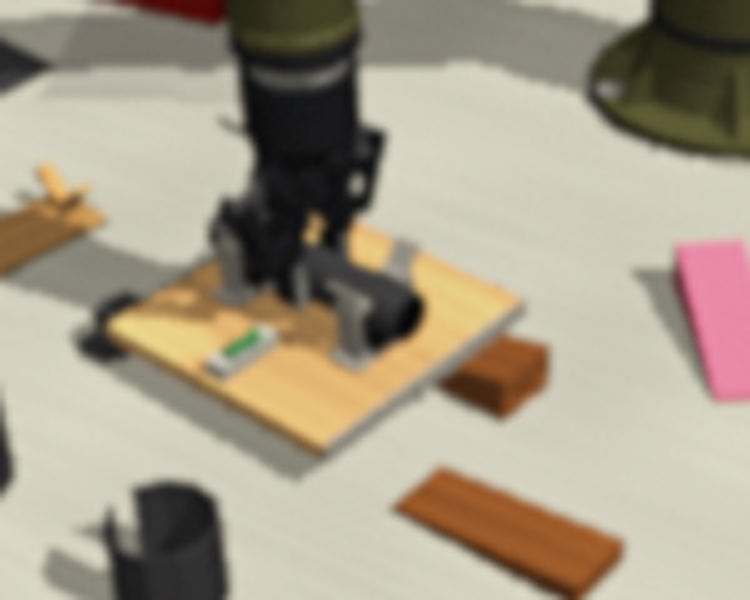

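```bash
python3 -m handwheel '[{"tx":0,"ty":0,"tz":-0.04,"turn":0},{"tx":0,"ty":0,"tz":0,"turn":0}]'; python3 -m handwheel '[{"tx":0,"ty":0,"tz":-0.02,"turn":0},{"tx":0,"ty":0,"tz":0,"turn":0}]'
```

```text
time: 18.48
tool_pos: [0.485, -0.0809, 0.0523]
ee_rot: [-0.0, 0.753, 0.659, -0.0]
wrist_force: [1.0, 1.1, -5.7]
gripper_width: 0.0335
time: 18.73
tool_pos: [0.4852, -0.0809, 0.0515]
ee_rot: [0.0, 0.752, 0.659, 0.0]
wrist_force: [-0.3, 0.2, 0.5]
gripper_width: 0.0335
```

```bash
python3 -m handwheel '[{"tx":0,"ty":0,"tz":-0.02,"turn":0},{"tx":0,"ty":0,"tz":-0.01,"turn":0},{"tx":0,"ty":0,"tz":0,"turn":0}]'
```

```text
time: 19.1
tool_pos: [0.4853, -0.0809, 0.0513]
ee_rot: [0.0, 0.753, 0.659, 0.001]
wrist_force: [-5.2, 2.1, 21.9]
gripper_width: 0.0336
```

```bash
python3 - <<'E'
from h import *
import pickle
s=pickle.load(open('s10.pkl','rb'))
for p in ((298,175),(298,189),(344,175),(344,189)):
    d=onz('wrist',*p,.05,s)[:2]-[.4995,.021];print(d@[.9916,-.13],d@[.13,.9916])
E
```

```text
0.04282676794670486 -0.0941106055947351
0.04360364673823083 -0.11054259163364812
0.09408387426698851 -0.09398393836179449
0.09573467246082704 -0.11040445484760539
```

```bash
python3 -m handwheel '[{"tx":0,"ty":0,"tz":0.02,"turn":0},{"tx":0,"ty":0,"tz":0,"turn":0}]'; python3 -m handwheel '[{"tx":0,"ty":0,"tz":0,"turn":0},{"tx":0,"ty":0,"tz":0,"turn":0},{"tx":0,"ty":0,"tz":0,"turn":0},{"tx":0,"ty":0,"tz":0,"turn":0}]' 0; python3 - <<'E'
from h import *
im=imaging.capture('wrist');cv2.imwrite('pics/w13.png',im[:,:,::-1])
E
```

```text
time: 19.35
tool_pos: [0.4853, -0.0809, 0.0514]
ee_rot: [0.0, 0.753, 0.659, 0.0]
wrist_force: [-2.2, 1.5, 11.7]
gripper_width: 0.0334
time: 19.85
tool_pos: [0.4851, -0.0809, 0.0506]
ee_rot: [-0.0, 0.752, 0.659, -0.0]
wrist_force: [0.4, 0.4, -0.6]
gripper_width: 0.0428
```

View pics/w13.png

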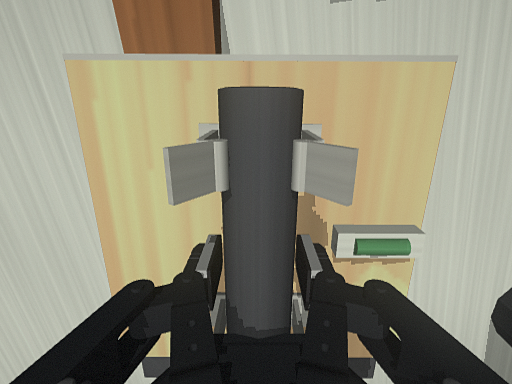

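Fingers are clear of the pipe (about x 210 and 310), with the clip lips closed over it. Lifting straight up.

```bash
python3 -m handwheel '[{"tx":0,"ty":0,"tz":0.1,"turn":0},{"tx":0,"ty":0,"tz":0.3,"turn":0},{"tx":0,"ty":0,"tz":0.7,"turn":0},{"tx":0,"ty":0,"tz":0.9,"turn":0},{"tx":0,"ty":0,"tz":0.8,"turn":0},{"tx":0,"ty":0.3,"tz":0.3,"turn":0},{"tx":0,"ty":0,"tz":0,"turn":0},{"tx":0,"ty":0,"tz":0,"turn":0}]'; python3 - <<'E'
from meas import *
import pickle
s=telemetry.state();im=imaging.capture('wrist');cv2.imwrite('pics/w14.png',im[:,:,::-1]);pickle.dump(s,open('s14.pkl','wb'))
im=imaging.capture('scene');cv2.imwrite('pics/s14.png',cv2.resize(im[120:240,170:320,::-1],None,fx=5,fy=5,interpolation=2))
E
```

```text
time: 20.9
tool_pos: [0.4845, -0.0633, 0.236]
ee_rot: [-0.0, 0.752, 0.659, -0.001]
wrist_force: [0.5, 0.2, -0.1]
gripper_width: 0.0427
```

View pics/w14.png

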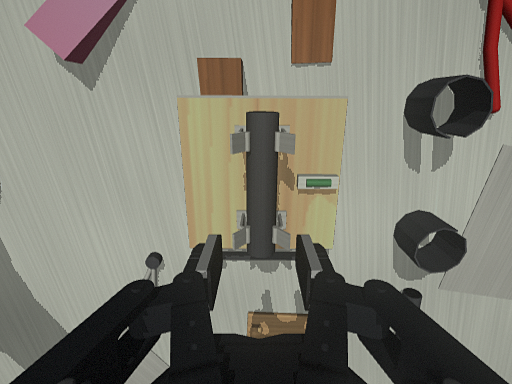

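View pics/s14.png

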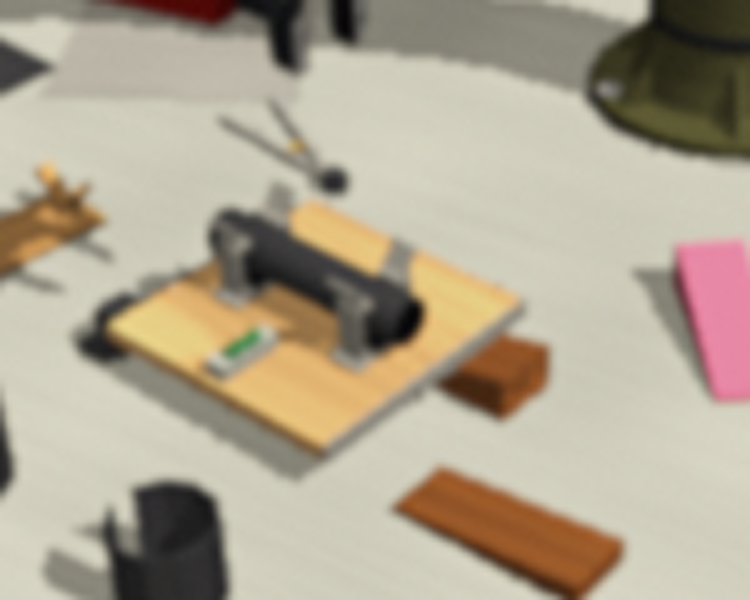

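```bash
python3 - <<'E'
from meas import *
import pickle
s=pickle.load(open('s14.pkl','rb'));im=cv2.imread('pics/w14.png').astype(float);g=im[:,:,0]
kl,nl=edgefit(g,range(102,225),lambda r:178+(r-97)*12.5/150)
kr,nr=edgefit(g,list(range(102,170))+list(range(198,230)),lambda r:348-(r-97)*12.5/150)
E=np.array([.4995,.021]);xd=np.array([.9916,-.13]);yd=np.array([.13,.9916])
zs=[.03,.035,.04,.045]
for r in (100,150,200,240):
    w=[abs((onz('wrist',np.polyval(kr,r),r,z,s)-onz('wrist',np.polyval(kl,r),r,z,s))[:2]@xd) for z in zs]
    c=(onz('wrist',np.polyval(kr,r),r,.04,s)+onz('wrist',np.polyval(kl,r),r,.04,s))[:2]/2-E
    print(r,nl,nr,np.interp(-.2,-np.array(w),zs).round(4),'centre x,y',(c@xd).round(4),(c@yd).round(4))
for r in (116,165,200,250):
    k=np.where(im[r,240:290].mean(1)<85)[0]+240;q=onz('wrist',(k.min()+k.max())/2,r,.075,s)[:2]-E;print('pipe',r,k.min(),k.max(),(q@xd).round(4),(q@yd).round(4))
for p in ((262,112),(262,257)): q=onz('wrist',*p,.085,s)[:2]-E;print('end',q@xd,q@yd)
E
```

```text
100 97 76 0.0393 centre x,y -0.0008 -0.0047
150 97 76 0.0396 centre x,y -0.0012 -0.0633
200 97 76 0.04 centre x,y -0.0017 -0.1292
240 97 76 0.0403 centre x,y -0.0021 -0.1881
pipe 116 246 278 -0.001 -0.0207
pipe 165 246 277 -0.0015 -0.074
pipe 200 247 276 -0.0016 -0.1162
pipe 250 247 274 -0.0029 -0.183
end -0.0010822629245594768 -0.0161003816357518
end -0.0010790929476940292 -0.18685963950267437
```

```bash
python3 - <<'E'
from plant import ticket
print(ticket.finish_job())
E
```

```text
the job is handed in; nothing more can be done
None
```

I levelled the cradle with the tall wedge and pressed the pipe home in both clips, then handed the job in at about 21 s of the 51 s. No verdict was reported.

- **Wedge:** I gripped the tall wedge, lined it up and slid it about 98 mm under the free edge, then let go. My last wrist-camera fit put the board at about -0.005 rad, against a limit of ±0.014 rad.
- **Pipe:** I lifted the pipe from the V rest, turned it about 88° and pressed it down between the clips. The force dropped as it snapped past the lips, then rose to about 22 N against the saddles.
- **Pipe position:** In the last picture both clips are closed over the pipe. It lies within about 1 mm of the board's centre line and 2 mm lengthways of its seat. I did not measure its height in the images; the arm's height reading puts it within about 1 mm of the seat.
- **Around it:** The arm is clear, about 0.23 m above the bench. I never touched the low wedge or the other tools, and those in view looked unmoved.

**Checks that disagreed:** Early, coarser estimates from the scene and top cameras put the free edge 2 to 3 mm low, up to about -0.015 rad. Two later wrist-camera edge fits gave -0.004 and -0.005 rad, and the wedge depth agreed with them, so I trusted those.

One move was refused at the start because each row needs all four keys. Nothing moved, and I retyped it.

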